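# Pack the call-out repair kit

## Robot

A 6-joint arm with a two-finger parallel gripper is mounted at the origin on a cart in front of the work surface, level with it; the furniture and walls round the work are solid. World frame = base frame: x ahead of the robot, y to its left, z up, the work surface at z = 0. Lengths are in mm, angles in degrees, forces in N, time in s.
With the tool pointing down it reaches from about 150 to 775 mm from the base axis. Payload 6.1 kg.
Tool frame: the origin (TCP) lies midway between the tips of the shut fingers; the grasp point (between the pads) lies 19 mm behind it (r.tcp_to_grasp is the y of the grasp point in the tool frame, in mm); y points along the fingers, z is the direction in which the jaws open and shut, and the axes are right-handed (so a half turn about y gives the same grasp; the last joint's range is limited). The gripper opens to 85 mm and grips with 20 to 120 N. Pads are 22 mm wide; open, the fingers measure 114 mm over their backs; the gripper's body (76 mm by 85 mm) begins 54 mm behind the grasp point. The pads swing forward as they close: fully open they stand 13 mm farther back than shut.
Start: joints at [75.573, 7.208, -2.269, 80.523, 0, 90], TCP at [130.797, 508.429, 231.295] pointing down, gripper open.
Joint ranges: [-155.77, 155.77], [-54.66, 111.73], [-72.52, 77.12], [-102.08, 115.82], [-83.92, 84.16], [-180, 180]. Speed limits (degrees/s): [136.94, 136.94, 172.46, 180, 180, 180].

## Interface

Orientations are given as a 3x3 rotation matrix whose columns are the frame's x, y, z axes.
In Python, from plant import r, vision, finder gives the robot as it stands.
- The arm moves only by the shell command python3 -m creep 'ROWS' [FORCE]. ROWS is JSON, a list of rows, each a list of 7 numbers: the opening, from 0 (shut) to 1 (fully open), then the shift along the tool's x, y, z in m, then the turn, a rotation vector about the tool's x, y, z in rad. In form: [[fingers, x, y, z, rx, ry, rz], ...]. A call has 1 to 12 rows; each row is the pose to reach, as a shift and turn from the pose measured when the call began, along the tool's axes at that moment; what a row does not reach only later rows make up. A row lasts 1/12 s, in which the tool goes at most 41.7 mm and 7.16 degrees, less where a joint would pass 70% of its speed; a pose out of reach is approached as far as the arm can. A call with a gripper value outside its range is refused whole. The fingers move at their own pace and stop on an object; FORCE is the grip in N (left out, the last holds). Time passes only in rows, so rows that repeat a pose let the fingers close. It gives the time, the measured TCP pose, the force and the opening at its end, in the units of the state.
- r.sense(): the state, without advancing time (a new reading comes with each control period).
- vision.camera(name): name is "scene" or "top" or "wrist"; returns the picture (480x640x3 uint8, red, green, blue); there is no depth.
- vision.get_calibration(name): a dict with "fx", "fy", "cx", "cy" (pixels), "k1" (the pictures are not rectified: a ray, as slopes to the right and down, at radius r is drawn at 1 + k1 r^2 times it, then the intrinsics apply), "T" (4x4, takes a point from camera to world coordinates). Camera axes: x right, y up, looking along -z (the intrinsics and any distortion apply to the point x, -y, -z); pixel columns grow to the right and rows downward; lengths in mm; the calibration is good to about 2 mm. A picture is of the moment at which its call begins: read the wrist's pose just before it. get_calibration takes no time and is no camera call; for the wrist camera it gives the pose at the moment of the call.
- r.hand_in(): hands the job in, once; it reports no verdict.
Trained networks look in the newest picture that a camera, given by its name, has taken for a name from the list of things; names that differ only in an ending like _2 or _b are one class to them, and where a whole thing is asked for, a point or a joint stands for the part that bears it (a point fixed in the world has none). Each returns a list of dicts, best first, with "p" (0 to 1); they miss things now and then, are a little off and sometimes report something else, mostly with a low value. They report only what shows in the picture. A call takes as long as a camera call.
- finder.regions_of(camera, name): "pixels" (480x640 bool, what is visible of it) and "bbox" ([left, top, right, bottom] in pixels, round what is visible of it).
- finder.spot_point(camera, name): "location" ([row, column] in pixels: a listed point, or the origin of a listed thing).
The state is a dict: "clock": time; "joints": joint angles; "qvel": joint speeds; "tau": joint torques, N m; "eef_pos": TCP position; "tcp_rot": TCP orientation; "contact_force": force on the tool from outside, world axes, zero at the start; "wrist_torque": the same for the moment, N m; "finger_gap": finger opening in mm.
Only numpy, scipy, OpenCV 4.12 (cv2) and the standard library are available. Lean on these libraries where they do the work, as an engineer would, in place of code of your own. Each camera call takes 0.05 s, during which the arm holds its last target.

## Task

Pack the call-out kit: from the front part of the bench left of the microscope (bare front strip and blue mat), put the thick capacitor, the wide flat screw tin, the flux jar (the jar that is wider than it is tall, white lid) and the finned heat sink into the black caddy right of the microscope, each standing upright on the floor of the well that is sized for it: smallest round well for the capacitor, middle round well for the flux jar, largest round well for the tin, rectangular well for the heat sink. Leave the slim capacitor and the grease pot (the jar as tall as it is wide, blue lid) standing where they are, and let go of everything.

Things in the scene. Friction and masses are not known exactly. Their poses are not given: they have to be found in the camera images.
- capacitor_thick_mid (a point): Thick electrolytic capacitor, blue upright can 35 mm in diameter, 50 mm tall, 0.04 to 0.09 kg. Origin: its centre, half-way up; z is up. Loose, stands upright left of the microscope, on the bare bench (z = 0).
- flux_jar_mid (a point): Flux jar, round, 46 mm in diameter and 36 mm tall, closed white lid, 0.05 to 0.1 kg; not the like jar far back by the soldering iron. Origin: its centre, half-way up; z is up. Loose, stands upright left of the microscope, on a thin blue mat (top 2.4 mm above the bench).
- screw_tin_mid (a point): Screw tin, wide flat round tin, 60 mm in diameter and 32 mm tall, closed red lid, 0.08 to 0.17 kg; not the like tin far back at the right. Origin: its centre, half-way up; z is up. Loose, stands upright left of the microscope, on the bare bench (z = 0).
- heat_sink_mid (a point): Finned aluminium heat sink, a block 38 mm along its x, 50 mm along its y, 29 mm tall, fins up, 0.05 to 0.1 kg. Origin: its centre, half-way up; z is up. Loose, stands upright left of the microscope, on a thin blue mat (top 2.4 mm above the bench).
- capacitor_slim_mid (a point): Look-alike to leave alone: slim electrolytic capacitor, black upright can 25 mm in diameter, 41 mm tall. Origin: its centre, half-way up; z is up. Loose, stands upright left of the microscope, on a thin blue mat (top 2.4 mm above the bench).
- grease_pot_mid (a point): Look-alike to leave alone: grease pot, round jar 40 mm in diameter and 40 mm tall, closed blue lid. Origin: its centre, half-way up; z is up. Loose, stands upright left of the microscope, on the bare bench (z = 0).
- insert_capacitor: Fixed grey insert, 92 mm square, 16 mm tall, in a quarter of the flat black caddy (196 mm square, rim flush with the inserts; centres 94 mm apart; which quarter varies). Central open well round, 51 mm across (smallest), 12 mm deep. Origin: centre of its underside, about 6 mm above the bench; well floor 4 mm, top 16 mm above it. z up; x, y along its sides.
- insert_flux: Fixed grey insert, 92 mm square, 16 mm tall, in a quarter of the flat black caddy (196 mm square, rim flush with the inserts; centres 94 mm apart; which quarter varies). Central open well round, 62 mm across (middle), 12 mm deep. Origin: centre of its underside, about 6 mm above the bench; well floor 4 mm, top 16 mm above it. z up; x, y along its sides.
- insert_tin: Fixed grey insert, 92 mm square, 16 mm tall, in a quarter of the flat black caddy (196 mm square, rim flush with the inserts; centres 94 mm apart; which quarter varies). Central open well round, 76 mm across (largest), 12 mm deep. Origin: centre of its underside, about 6 mm above the bench; well floor 4 mm, top 16 mm above it. z up; x, y along its sides.
- insert_heatsink: Fixed grey insert, 92 mm square, 16 mm tall, in a quarter of the flat black caddy (196 mm square, rim flush with the inserts; centres 94 mm apart; which quarter varies). Central open well rectangular, 54 (x) by 66 (y) mm, 12 mm deep. Origin: centre of its underside, about 6 mm above the bench; well floor 4 mm, top 16 mm above it. z up; x, y along its sides.

How it is judged:
By the outcome, as a careful person would: the job done as asked, in the order asked, and still so for the second after the job is handed in, with the robot touching nothing.
It also fails if it takes over 128 s, if anything falls off the work surface, if the arm or the gripper's body presses on something with over 40 N, if the wrist force passes 120 N, or if a joint passes its speed limit or range.

## Working session

There is one attempt and no reset: what is moved stays moved. The work goes in short steps, Python scripts to look and compute and a shell command to move; the robot and the scene stay as the last step left them, time stands still between calls to the robot, and variables do not carry over. Pictures are saved under pics/ and viewed, and the job is handed in when it is done.

```bash
ls; mkdir -p pics
python3 - <<'E'
from plant import r, vision, finder
import cv2
s=r.sense(); print(s)
for n in ["scene","top","wrist"]:
    im=vision.camera(n); cv2.imwrite(f"pics/{n}0.png",im[:,:,::-1]); c=vision.get_calibration(n); print(n,c)
E
```

```text
pics
{'clock': 0.0, 'joints': array([ 7.55719464e+01,  7.24088589e+00, -2.32651386e+00,  8.05258020e+01,
       -6.79201004e-04,  9.00008211e+01]), 'qvel': array([-0.10706204, -0.07868442, -0.04090493,  0.00620087,  0.01774086,
       -0.0036406 ]), 'tau': array([ 1.40815668e-03, -4.35914290e+01,  3.52924097e+01,  1.71717710e-02,
        1.61776256e-04, -6.62842879e-06]), 'eef_pos': array([130.70862168, 508.02958738, 230.53114331]), 'tcp_rot': array([[ 9.68457713e-01, -3.93828828e-04,  2.49177652e-01],
       [-2.49177963e-01, -1.57832634e-03,  9.68456427e-01],
       [ 1.18775906e-05, -9.99998677e-01, -1.62667578e-03]]), 'contact_force': array([-0.0811223 ,  0.07165515, -0.07842782]), 'wrist_torque': array([ 0.0143191 , -0.05283378, -0.0181988 ]), 'finger_gap': 85.71767165185497}
scene {'fx': 479.1120854318009, 'fy': 479.1120854318009, 'cx': 317.7037359481179, 'cy': 232.9368792562022, 'k1': -0.029040194579863315, 'T': array([[ 5.71910119e-01,  3.42451208e-01, -7.45416653e-01,
        -3.29874553e+02],
       [-8.20297950e-01,  2.44821931e-01, -5.16888281e-01,
        -6.34653819e+02
[... 441 characters left out ...]
  1.61436589e-02,
        -8.68175830e+00],
       [ 1.73335369e-02,  1.13733378e-01,  9.93360089e-01,
         1.22732694e+03],
       [ 0.00000000e+00,  0.00000000e+00,  0.00000000e+00,
         1.00000000e+00]])}
wrist {'fx': 338.0202652950597, 'fy': 338.0202652950597, 'cx': 319.0158702781576, 'cy': 243.67191924258205, 'k1': -0.0006961723812947285, 'T': array([[ 2.48664333e-01, -9.35033942e-01, -2.52740136e-01,
         6.65660282e+01],
       [ 9.68589429e-01,  2.39846747e-01,  6.56357774e-02,
         5.24735865e+02],
       [-7.52780325e-04, -2.61122701e-01,  9.65305324e-01,
         3.73075468e+02],
       [ 0.00000000e+00,  0.00000000e+00,  0.00000000e+00,
         1.00000000e+00]])}
```

View pics/top0.png

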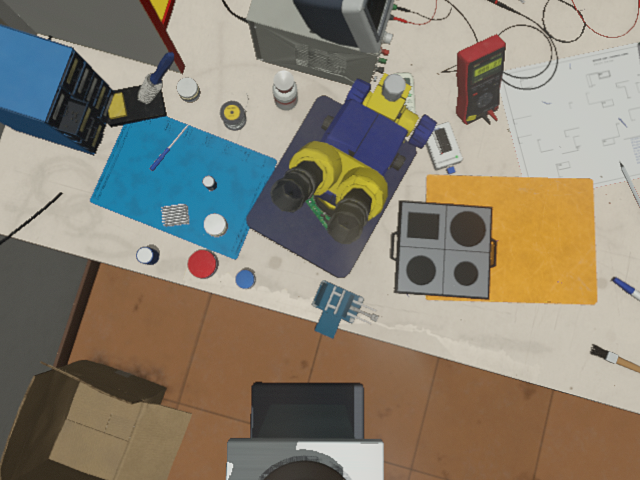

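View pics/scene0.png

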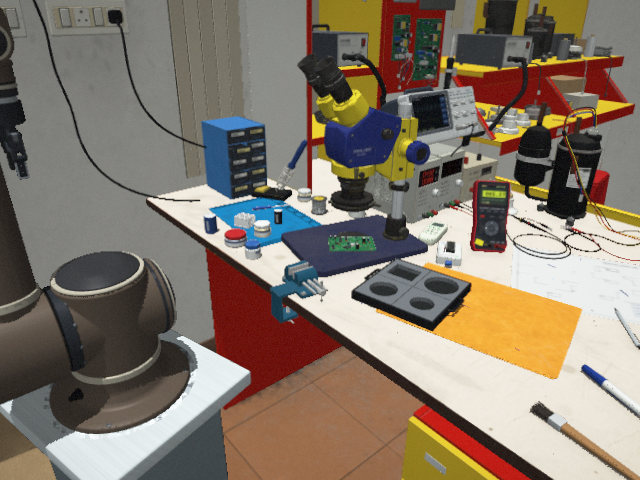

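View pics/wrist0.png

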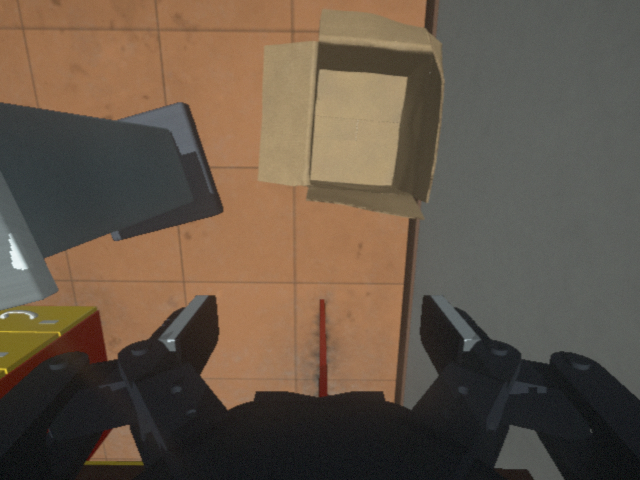

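The top view shows all six objects left of the microscope, the caddy on the right with its four wells, and a vise on the front edge around (335,305). Next I'll locate everything.

```bash
cat > h.py <<'E'
import numpy as np, cv2
from plant import r, vision, finder
def ray(c,row,col):
    K=np.array([[c['fx'],0,c['cx']],[0,c['fy'],c['cy']],[0,0,1]])
    u=cv2.undistortPoints(np.array([[[col,row]]],float),K,np.array([c['k1'],0,0,0,0]))[0,0]
    T=c['T']; d=T[:3,:3]@np.array([u[0],-u[1],-1.]); return T[:3,3],d
def onz(c,row,col,z):
    o,d=ray(c,row,col); t=(z-o[2])/d[2]; return o+t*d
def proj(c,P):
    T=c['T']; p=T[:3,:3].T@(np.array(P,float)-T[:3,3]); a,b=p[0]/-p[2],-p[1]/-p[2]; f=1+c['k1']*(a*a+b*b)
    return np.array([c['cy']+c['fy']*b*f, c['cx']+c['fx']*a*f])
H=dict(capacitor_thick_mid=25,flux_jar_mid=20.4,screw_tin_mid=16,heat_sink_mid=16.9,capacitor_slim_mid=22.9,grease_pot_mid=20,insert_capacitor=6,insert_flux=6,insert_tin=6,insert_heatsink=6)
E
python3 - <<'E'
from h import *
for cam in ["top","scene"]:
    vision.camera(cam); c=vision.get_calibration(cam)
    for n,z in H.items():
        for d in finder.spot_point(cam,n)[:2]:
            if d['p']<.2: continue
            print(cam,n,round(d['p'],2),np.round(d['location'],1),onz(c,*d['location'],z).round(1)[:2])
c=vision.get_calibration("top"); print(proj(c,[0,0,0]), r.sense()['clock'], r.tcp_to_grasp)
E
```

```text
top capacitor_thick_mid 0.63 [258.9 147.5] [515.8 329.2]
top flux_jar_mid 0.61 [270.5 463. ] [ 498.8 -326. ]
top flux_jar_mid 0.6 [224.4 220.5] [590. 182.]
top screw_tin_mid 0.78 [266.4 204. ] [502.  214.3]
top heat_sink_mid 0.74 [215.1 172.1] [608.9 284.2]
top heat_sink_mid 0.3 [231.5 463.9] [ 581.3 -330.4]
top capacitor_slim_mid 0.61 [185.8 209.9] [671.2 206.1]
top capacitor_slim_mid 0.38 [232.4 462.3] [ 578.6 -325.4]
top grease_pot_mid 0.6 [279.3 245.6] [475.9 126.8]
top insert_capacitor 0.95 [269.  465.8] [ 502.8 -335.8]
top insert_flux 0.91 [268.1 421. ] [ 503.7 -240.9]
top insert_tin 0.86 [229.4 464.7] [ 587.1 -335.1]
scene flux_jar_mid 0.74 [226.6 261.5] [597.3 202.3]
scene screw_tin_mid 0.88 [238.3 235.1] [504.2 216. ]
scene heat_sink_mid 0.62 [218.1 241. ] [614.5 297.7]
scene capacitor_slim_mid 0.45 [212.5 278.8] [702.5 224.6]
scene capacitor_slim_mid 0.21 [294.  385.5] [ 478.8 -253. ]
scene grease_pot_mid 0.53 [246.9 250.8] [484.2 140.7]
scene insert_capacitor 0.91 [309.7 418.9] [ 488.9 -327.9]
scene insert_flux 0.88 [295.2 385. ] [ 498.4 -242.7]
scene insert_tin 0.96 [291.9 441. ] [ 583.4 -339.3]
scene insert_heatsink 0.87 [274.3 402.5] [ 605.6 -233.5]
[517.86342977 303.87121111] 1.25 -18.700000000000003
```

Run:
```python
import cv2
im=cv2.imread('pics/top0.png')
cv2.imwrite('pics/zl.png',cv2.resize(im[140:310,90:290],None,fx=4,fy=3.5,interpolation=2))
cv2.imwrite('pics/zr.png',cv2.resize(im[170:350,300:520],None,fx=3.3,fy=3.3,interpolation=2))
```

```text
(no output)
```

View pics/zl.png

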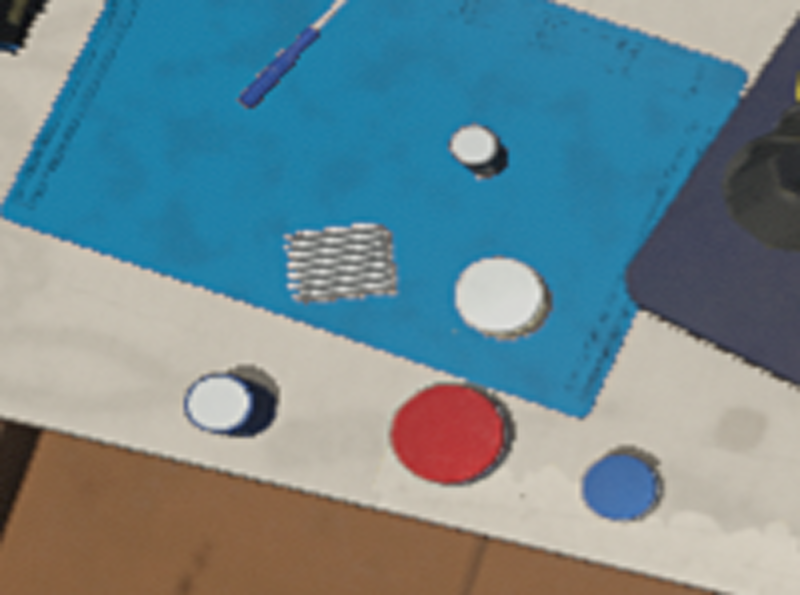

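View pics/zr.png

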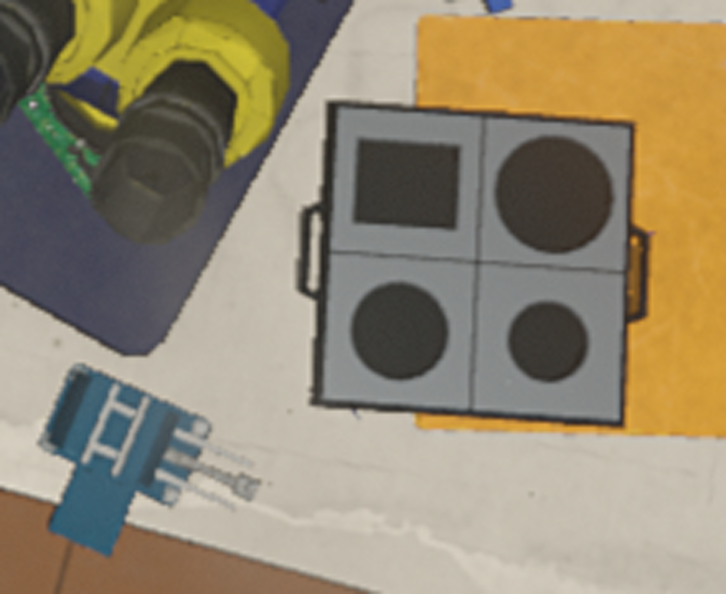

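```bash
cat > m.py <<'E'
from h import *
im=cv2.imread('pics/top0.png'); c=vision.get_calibration('top')
S=6
def blob(row,col,w,f,z,nm):
    y0,x0=int(row-w),int(col-w); cr=im[y0:y0+2*w,x0:x0+2*w]
    b=cv2.resize(cr,None,fx=S,fy=S,interpolation=cv2.INTER_CUBIC).astype(int)
    m=f(b).astype(np.uint8); n,l,st,ce=cv2.connectedComponentsWithStats(m)
    i=l[S*w,S*w]
    if i==0: print(nm,'miss',b[S*w,S*w]); return
    mm=(l==i).astype(np.uint8); k=max(cv2.findContours(mm,0,2)[0],key=cv2.contourArea)
    pts=k[:,0].astype(float); P=np.array([onz(c,y0+(p[1]+.5)/S-.5,x0+(p[0]+.5)/S-.5,z)[:2] for p in pts])
    (cx,cy),(a,bb),ang=cv2.minAreaRect(P.astype(np.float32)); M=P.astype(np.float32)
    e=cv2.fitEllipse(M); print(nm,'rect',np.round([cx,cy,a,bb,ang],1),'ell',np.round([*e[0],*e[1]],1))
br=lambda b:(b.min(2)>150)
blob(254,144,14,lambda b:(b.min(2)>150),50,'cap')
blob(224,215,18,lambda b:(b.min(2)>150),38.4,'flux')
blob(263,202,22,lambda b:(b[...,2]-b[...,1]>60),32,'tin')
blob(278,245,16,lambda b:(b[...,0]-b[...,2]>60),40,'grease')
blob(182,209,14,lambda b:(b.min(2)>150),43.4,'slim')
blob(215,175,22,lambda b:(b[...,0]-b[...,2]<45),31.4,'sink')
dk=lambda b:(b.max(2)<90)
blob(226,423,24,dk,22,'wHS');blob(229,468,26,dk,22,'wTIN');blob(270,421,24,dk,22,'wFLUX');blob(273,466,22,dk,22,'wCAP')
blob(250,455,70,lambda b:(b.max(2)<150)&(abs(b[...,0]-b[...,2])<40),22,'caddy')
for z in (200,300,350): print('eyepiece',z,[onz(c,*p,z)[:2].round() for p in ((242,345),(210,290),(225,370))])
print('vise',onz(c,282,335,60),onz(c,318,378,40))
E
python3 m.py
```

```text
cap rect [522.5 329.3  29.6  29.8  65.9] ell [522.5 329.3  29.5  29.9]
flux rect [588.6 192.   43.7  43.8   1.6] ell [588.6 192.3  44.1  44.4]
tin rect [507.  216.5  56.5  56.4  46.2] ell [506.9 216.8  56.5  57. ]
grease rect [476.3 127.   35.9  35.3   0.6] ell [476.1 126.9  35.7  36.4]
slim rect [677.6 207.3  21.4  21.7   0.8] ell [677.4 207.1  21.   22.1]
sink rect [608.  275.5  45.   56.5   7.2] ell [607.4 274.6  50.4  61.7]
wHS rect [ 592.7 -242.8   66.1   54.5   86.8] ell [ 592.8 -242.7   64.2   80.7]
wTIN rect [ 587.  -336.5   75.1   74.9   49.8] ell [ 587.  -336.5   74.6   75.1]
wFLUX rect [ 498.9 -237.2   61.    60.7   65.5] ell [ 499.  -237.1   60.5   61. ]
wCAP rect [ 493.4 -331.    50.1   49.9   44.8] ell [ 493.4 -331.    50.    50.2]
caddy rect [ 542.7 -283.4  222.9  199.4   87. ] ell [ 540.2 -282.1  223.6  237.7]
eyepiece 200 [array([538., -69.]), array([595.,  30.]), array([ 569., -113.])]
eyepiece 300 [array([528., -63.]), array([579.,  26.]), array([ 556., -103.])]
eyepiece 350 [array([523., -60.]), array([571.,  25.]), array([550., -98.])]
vise [470.92120117 -57.0783001   60.        ] [ 399.51839898 -145.79333297   40.        ]
```

Run:
```python
import cv2
im=cv2.imread('pics/scene0.png')
cv2.imwrite('pics/zs.png',cv2.resize(im[40:330,190:480],None,fx=2,fy=2,interpolation=2))
```

```text
(no output)
```

View pics/zs.png

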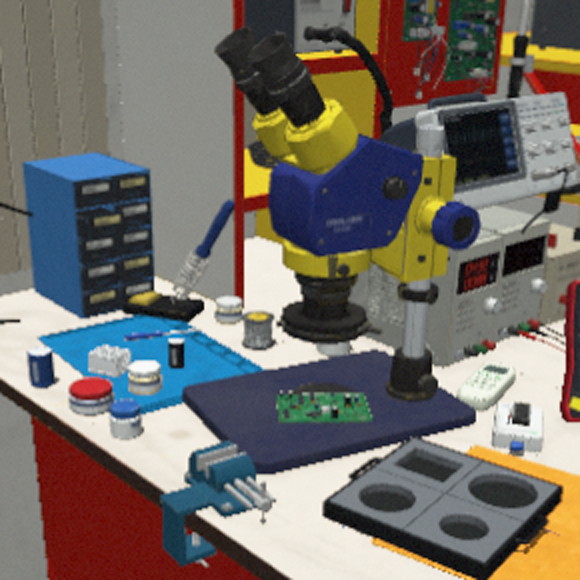

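```bash
python3 -m creep '[[1,0.424,0.09,-0.0754,0,-0.252,0],[1,0.424,0.09,-0.0754,0,-0.252,0],[1,0.424,0.09,-0.0754,0,-0.252,0],[1,0.424,0.09,-0.0754,0,-0.252,0],[1,0.424,0.09,-0.0754,0,-0.252,0],[1,0.424,0.09,-0.0754,0,-0.252,0],[1,0.424,0.09,-0.0754,0,-0.252,0],[1,0.424,0.09,-0.0754,0,-0.252,0],[1,0.424,0.09,-0.0754,0,-0.252,0],[1,0.424,0.09,-0.0754,0,-0.252,0],[1,0.424,0.09,-0.0754,0,-0.252,0],[1,0.424,0.09,-0.0754,0,-0.252,0]]' 40
python3 - <<'E'
from h import *
s=r.sense(); print(s['eef_pos'],s['joints'],s['tcp_rot'])
c=vision.get_calibration('wrist'); im=vision.camera('wrist')
G=dict(cap=(522.5,329.3,50),tin=(507,216.5,32),flux=(588.6,192,38.4),sink=(609,279,31.4),grease=(476.3,127,40),slim=(677.5,207,43.4))
o=im[:,:,::-1].copy()
for k,v in G.items():
    p=proj(c,v); cv2.circle(o,(int(p[1]),int(p[0])),4,(0,255,0),-1)
cv2.imwrite('pics/w1.png',o); np.save('w1.npy',c['T']); cv2.imwrite('pics/w1raw.png',im[:,:,::-1])
E
```

```text
clock: 2.25
eef_pos: [526.8, 326.6, 138.8]
tcp_rot: [[1.0, -0.0, 0.005], [-0.005, -0.002, 1.0], [-0.0, -1.0, -0.002]]
contact_force: [-0.7, -1.0, -0.3]
finger_gap: 85.4
[526.7873099  326.62926782 138.84464936] [31.84430359 18.30951006  0.08447193 71.86076848 -0.09172736 32.14146485] [[ 9.99986468e-01 -4.27514858e-04  5.18476032e-03]
 [-5.18566801e-03 -2.15013341e-03  9.99984243e-01]
 [-4.16360195e-04 -9.99997597e-01 -2.15232126e-03]]
```

View pics/w1.png

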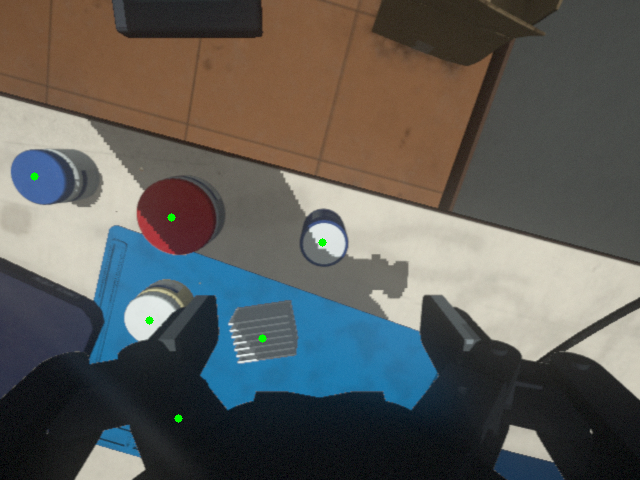

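The wrist view agrees with the top-view measurements: the dots fall on the lids, with the capacitor at (323,242), the tin at (172,217), the flux jar at (150,320) and the heat sink at (263,335). I'll go down on the capacitor.

```bash
python3 -m creep '[[1,-0.004,0.04,0.002,0,0.005,0],[1,-0.004,0.08,0.002,0,0.005,0],[1,-0.004,0.105,0.002,0,0.005,0],[1,-0.004,0.119,0.002,0,0.005,0],[1,-0.004,0.119,0.002,0,0.005,0],[1,-0.004,0.119,0.002,0,0.005,0],[0,-0.004,0.119,0.002,0,0.005,0],[0,-0.004,0.119,0.002,0,0.005,0],[0,-0.004,0.119,0.002,0,0.005,0],[0,-0.004,0.119,0.002,0,0.005,0],[0,-0.004,0.119,0.002,0,0.005,0],[0,-0.004,0.119,0.002,0,0.005,0]]' 40
python3 - <<'E'
from h import *
im=vision.camera('wrist'); cv2.imwrite('pics/w2.png',im[:,:,::-1]); s=r.sense(); print(s['finger_gap'],s['eef_pos'],s['contact_force'])
E
```

```text
clock: 3.3
eef_pos: [521.1, 330.2, 22.0]
tcp_rot: [[1.0, 0.0, 0.009], [-0.009, 0.0, 1.0], [0.0, -1.0, 0.0]]
contact_force: [-0.5, 0.0, 6.9]
finger_gap: 33.9
33.888641987784986 [521.07348768 330.16665989  21.97248029] [-0.83378722 -0.11131078  5.36872898]
```

View pics/w2.png

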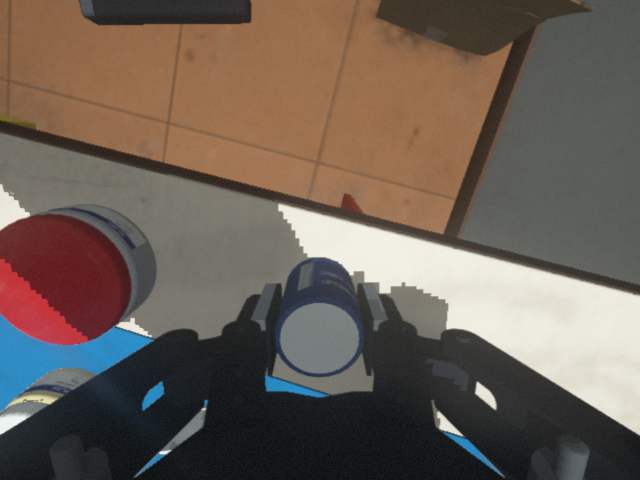

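The capacitor is gripped between the pads, with a gap of 33.9 mm. Next: lift, retract and swing.

```bash
python3 -m creep '[[0,0,-0.02,0,0,0,0],[0,0,-0.06,0,0,0,0],[0,0,-0.1,0,0,0,0],[0,0,-0.14,0,0,0,0],[0,-0.01,-0.17,-0.01,0,0,0],[0,-0.035,-0.178,-0.04,0,0,0],[0,-0.06,-0.178,-0.065,0,0,0],[0,-0.085,-0.178,-0.09,0,0,0],[0,-0.11,-0.178,-0.12,0,0,0],[0,-0.135,-0.178,-0.145,0,0,0],[0,-0.15,-0.178,-0.17,0,0,0],[0,-0.15,-0.178,-0.2,0,0,0]]'
python3 -m creep '[[0,0,0,-0.04,0,0,0],[0,0,0,-0.08,0,0,0],[0,0,0,-0.12,0,0,0],[0,0,0,-0.16,0,0,0],[0,0,0,-0.2,0,0,0],[0,0,0,-0.24,0,0,0],[0,0,0,-0.275,0,0,0],[0,0.01,0,-0.305,0,0,0],[0,0.03,0,-0.33,0,0,0],[0,0.05,0,-0.36,0,0,0],[0,0.07,0,-0.39,0,0,0],[0,0.07,0,-0.39,0,0,0]]'
```

```text
clock: 4.35
eef_pos: [366.3, 130.7, 200.2]
tcp_rot: [[1.0, -0.0, 0.007], [-0.007, 0.001, 1.0], [-0.0, -1.0, 0.001]]
contact_force: [1.6, -0.6, -1.0]
finger_gap: 34.2
clock: 5.35
eef_pos: [436.2, -264.3, 198.5]
tcp_rot: [[1.0, -0.0, 0.01], [-0.01, -0.001, 1.0], [-0.0, -1.0, -0.001]]
contact_force: [-1.2, 1.1, -1.0]
finger_gap: 34.3
```

```bash
python3 -m creep '[[0,0.02,0,-0.022,0,0.017,0],[0,0.04,0,-0.044,0,0.034,0],[0,0.057,0,-0.0664,0,0.051,0],[0,0.0575,0.03,-0.0664,0,0.051,0],[0,0.0575,0.06,-0.0664,0,0.051,0],[0,0.0575,0.09,-0.0664,0,0.051,0],[0,0.0575,0.12,-0.0664,0,0.051,0],[0,0.0575,0.128,-0.0664,0,0.051,0],[0,0.0575,0.128,-0.0664,0,0.051,0],[0,0.0575,0.128,-0.0664,0,0.051,0]]'
python3 - <<'E'
from h import *
s=r.sense(); c=vision.get_calibration('wrist'); im=vision.camera('wrist');o=im[:,:,::-1].copy()
for k in [(493.4,-331,22),(587,-336.5,22),(499,-237.2,22),(592.7,-242.8,22)]:
    p=proj(c,k); cv2.circle(o,(int(p[1]),int(p[0])),4,(0,255,0),-1)
cv2.imwrite('pics/w3.png',o); print(s['eef_pos'],s['tcp_rot'][:,2])
E
```

```text
clock: 6.18
eef_pos: [493.2, -331.3, 71.3]
tcp_rot: [[0.998, -0.0, 0.061], [-0.061, -0.001, 0.998], [-0.0, -1.0, -0.001]]
contact_force: [0.1, -1.0, 0.0]
finger_gap: 33.9
[ 493.16407166 -331.32579041   71.34518137] [ 6.08974318e-02  9.98143805e-01 -6.68574481e-04]
```

View pics/w3.png

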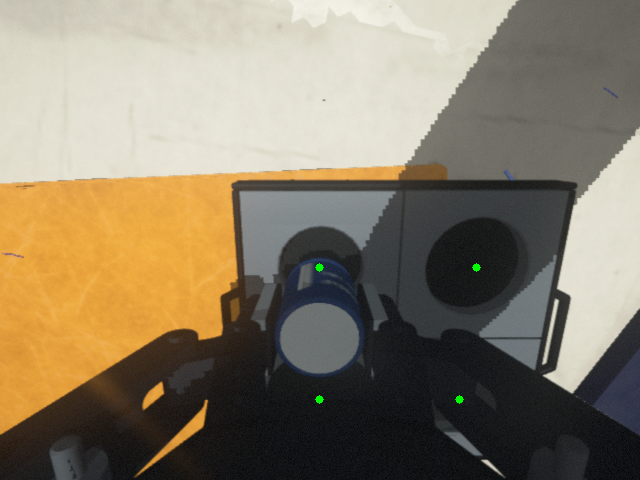

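The capacitor is lined up over its well: the well centre is around (319,267), directly behind the can. Lowering.

```bash
python3 -m creep '[[0,0,0.02,0,0,0,0],[0,0,0.03,0,0,0,0],[0,0,0.037,0,0,0,0],[0,0,0.037,0,0,0,0],[0,0,0.037,0,0,0,0]]'
python3 -m creep '[[0.6,0,0,0,0,0,0],[0.6,0,0,0,0,0,0],[0.6,0,0,0,0,0,0],[0.6,0,0,0,0,0,0],[0.6,0,-0.03,0,0,0,0],[0.6,0,-0.07,0,0,0,0],[0.7,0,-0.11,0,0,0,0],[1,0,-0.15,0,0,0,0],[1,-0.02,-0.165,0.02,0,0,0],[1,-0.05,-0.165,0.04,0,0,0],[1,-0.08,-0.165,0.06,0,0,0],[1,-0.1,-0.165,0.09,0,0,0]]'
python3 - <<'E'
from h import *
im=vision.camera('top'); o=im[:,:,::-1].copy()
cv2.imwrite('pics/t2.png',cv2.resize(o[150:330,300:520],None,fx=3.3,fy=3.3))
E
```

```text
clock: 6.65
eef_pos: [493.9, -331.9, 35.8]
tcp_rot: [[0.998, 0.002, 0.061], [-0.061, -0.002, 0.998], [0.002, -1.0, -0.002]]
contact_force: [-0.5, 0.9, -0.3]
finger_gap: 33.9
clock: 7.65
eef_pos: [397.6, -235.6, 201.0]
tcp_rot: [[0.998, 0.002, 0.063], [-0.063, -0.003, 0.998], [0.003, -1.0, -0.003]]
contact_force: [-0.3, 1.1, 0.3]
finger_gap: 85.4
```

View pics/t2.png

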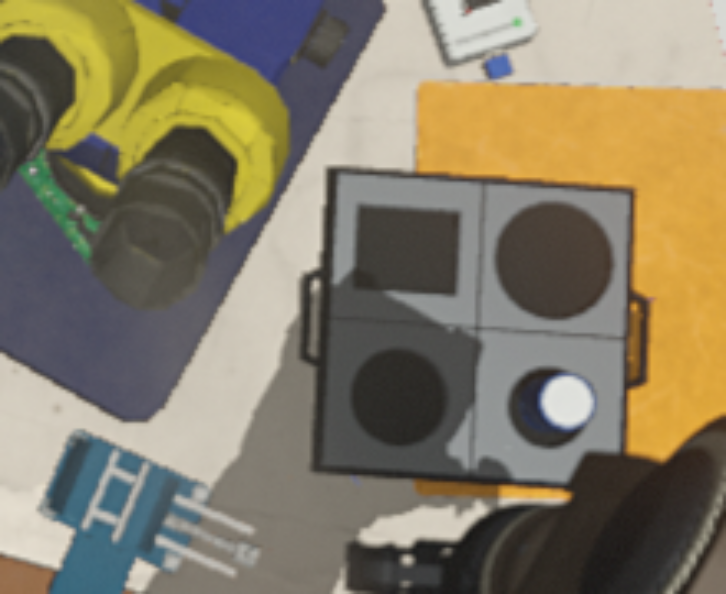

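Run:
```python
from h import *
im=cv2.imread('pics/w1raw.png').astype(int); c=vision.get_calibration('wrist'); c['T']=np.load('w1.npy')
def f(m,z,nm):
    n,l,st,ce=cv2.connectedComponentsWithStats(m.astype(np.uint8)); i=1+np.argmax(st[1:,4])
    k=max(cv2.findContours((l==i).astype(np.uint8),0,2)[0],key=cv2.contourArea)[:,0]
    P=np.array([onz(c,p[1],p[0],z)[:2] for p in k],np.float32); print(nm,cv2.minEnclosingCircle(P),cv2.minAreaRect(P))
b,g,rr=im[...,0],im[...,1],im[...,2]
m=(rr-g>60)&(rr>90)&(g<60); m[:170]=0; m[:,230:]=0; m[260:]=0
f(m,32,'tin')
t=cv2.imread('pics/zr.png')
c=vision.get_calibration('top'); print(proj(c,[493.4,-331,60]), (150+401/3.3, 300+566/3.3))
cv2.imwrite('pics/w1z.png',cv2.resize(im[270:390,100:330].astype(np.uint8),None,fx=3.4,fy=3.4,interpolation=2))
```

```text
tin ((522.3360595703125, 205.52931213378906), 15.002607345581055) ((524.27392578125, 202.88059997558594), (29.966392517089844, 9.157402038574219), 36.09126663208008)
[272.25082217 470.64547203] (271.5151515151515, 471.5151515151515)
```

View pics/w1z.png

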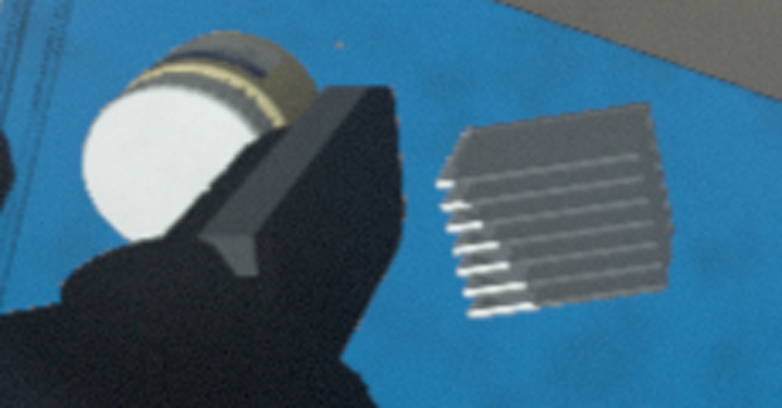

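Run:
```python
from h import *
c=vision.get_calibration('wrist'); c['T']=np.load('w1.npy')
P=[onz(c,270+y/3.4,100+x/3.4,31.4)[:2] for x,y in [(438,184),(640,157),(667,287),(470,315)]]
P=np.array(P); print(P.round(1),P.mean(0), P[1]-P[0],P[2]-P[3],P[2]-P[1])
for p in [(178,177),(254,177),(216,137),(216,216)]: print(onz(c,*p,32)[:2])
```

```text
[[596.  252.3]
 [589.  301.2]
 [624.4 306.9]
 [632.1 257.6]] [610.36891214 279.51691823] [-6.96783418 48.8573017 ] [-7.75390016 49.23959918] [35.35008492  5.66943043]
[478.05721952 223.59126422]
[535.68808393 217.00286549]
[505.88477316 190.44154232]
[506.14380059 249.58421897]
```

The capacitor's top is within a pixel of where it would be if it stood upright in the centre of its well. Going back for the tin at (507,218), with the yaw turned about 11° to keep clear of the grease pot.

```bash
python3 -m creep '[[1,-0.02,0,0.03,0,-0.03,0],[1,-0.04,0,0.067,0,-0.06,0],[1,-0.048,0,0.104,0,-0.09,0],[1,-0.048,0,0.141,0,-0.12,0],[1,-0.048,0,0.178,0,-0.15,0],[1,-0.048,0,0.215,0,-0.18,0],[1,-0.048,0,0.252,0,-0.21,0],[1,-0.048,0,0.289,0,-0.24,0],[1,-0.048,0,0.326,0,-0.265,0],[1,-0.048,0,0.363,0,-0.265,0],[1,-0.03,0,0.39,0,-0.265,0],[1,-0.01,0,0.41,0,-0.265,0]]'
python3 - <<'E'
from h import *
s=r.sense(); d=np.array([507,218,100])-s['eef_pos']; print(s['tcp_rot'].T@d, s['eef_pos'])
E
```

```text
clock: 8.7
eef_pos: [409.0, 182.3, 202.2]
tcp_rot: [[0.979, 0.001, -0.206], [0.206, 0.002, 0.979], [0.001, -1.0, 0.002]]
contact_force: [-0.1, 0.4, 0.6]
finger_gap: 85.4
[103.11882196 102.35270242  14.56030268] [408.99125553 182.27373809 202.17382134]
```

```bash
python3 -m creep '[[1,0.035,0,0.005,0,0,0],[1,0.07,0,0.01,0,0,0],[1,0.103,0.01,0.0146,0,0,0],[1,0.103,0.045,0.0146,0,0,0],[1,0.103,0.08,0.0146,0,0,0],[1,0.103,0.1,0.0146,0,0,0],[1,0.103,0.11,0.0146,0,0,0],[1,0.103,0.11,0.0146,0,0,0]]'
python3 - <<'E'
from h import *
s=r.sense(); c=vision.get_calibration('wrist'); im=vision.camera('wrist');o=im[:,:,::-1].copy()
for k in [(507,218,32)]:
    p=proj(c,k); cv2.circle(o,(int(p[1]),int(p[0])),4,(0,255,0),-1)
cv2.imwrite('pics/w4.png',o); print(s['eef_pos'])
E
```

```text
clock: 9.37
eef_pos: [505.6, 217.5, 90.1]
tcp_rot: [[0.979, -0.003, -0.206], [0.206, 0.001, 0.979], [-0.003, -1.0, 0.001]]
contact_force: [-1.5, -0.6, 1.5]
finger_gap: 85.8
[505.62593619 217.4994658   90.06332753]
```

View pics/w4.png

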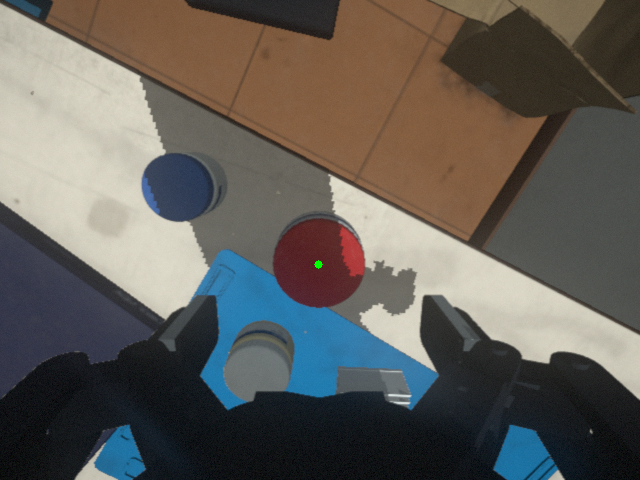

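The dot sits in the middle of the red lid at (319,263), so I'll go down and grip.

```bash
python3 -m creep '[[1,0.001,0.03,0,0,0,0],[1,0.001,0.06,0,0,0,0],[1,0.001,0.078,0,0,0,0],[1,0.001,0.085,0,0,0,0],[1,0.001,0.085,0,0,0,0],[1,0.001,0.085,0,0,0,0],[0,0.001,0.085,0,0,0,0],[0,0.001,0.085,0,0,0,0],[0,0.001,0.085,0,0,0,0],[0,0.001,0.085,0,0,0,0],[0,0.001,0.085,0,0,0,0]]' 50
python3 -m creep '[[0,0,-0.02,0,0,0,0],[0,0,-0.05,0,0,0,0],[0,0,-0.08,0,0,0,0],[0,0,-0.08,0,0,0,0]]'
python3 - <<'E'
from h import *
s=r.sense(); im=vision.camera('wrist'); cv2.imwrite('pics/w5.png',im[:,:,::-1])
E
```

```text
clock: 10.33
eef_pos: [508.9, 218.8, 9.4]
tcp_rot: [[0.979, 0.003, -0.206], [0.206, 0.003, 0.979], [0.004, -1.0, 0.002]]
contact_force: [-1.0, -0.2, 7.4]
finger_gap: 57.7
clock: 10.67
eef_pos: [511.8, 219.9, 96.2]
tcp_rot: [[0.978, 0.012, -0.206], [0.206, 0.007, 0.979], [0.013, -1.0, 0.004]]
contact_force: [0.3, 1.0, -1.0]
finger_gap: 57.9
```

View pics/w5.png

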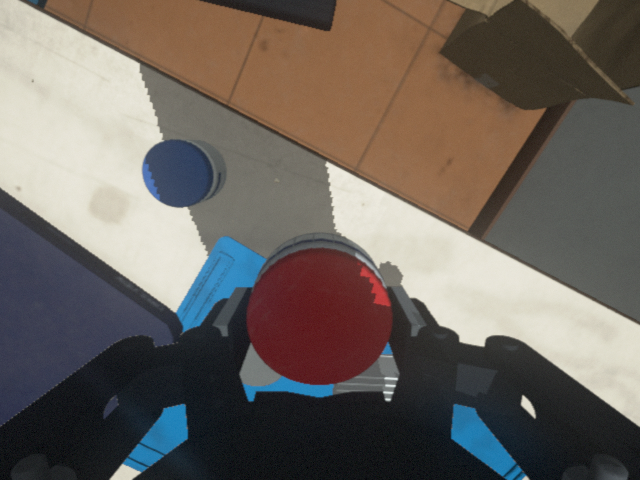

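```bash
python3 -m creep '[[0,0,-0.03,0,0,0,0],[0,-0.01,-0.06,-0.005,0,0,0],[0,-0.035,-0.085,-0.02,0,0,0],[0,-0.065,-0.1,-0.04,0,0,0],[0,-0.095,-0.104,-0.056,0,0,0],[0,-0.125,-0.104,-0.075,0,0,0],[0,-0.155,-0.104,-0.095,0,0,0],[0,-0.166,-0.104,-0.125,0,0,0],[0,-0.174,-0.104,-0.16,0,0,0],[0,-0.182,-0.104,-0.198,0,0,0],[0,-0.19,-0.104,-0.236,0,0,0],[0,-0.198,-0.104,-0.274,0,0,0]]'
python3 - <<'E'
from h import *
s=r.sense()
for P in [(375,-240,200),(587,-336.5,110)]:
  d=np.array(P)-s['eef_pos']; print((s['tcp_rot'].T@d).round())
E
```

```text
clock: 11.72
eef_pos: [371.8, -91.5, 193.8]
tcp_rot: [[0.978, 0.01, -0.207], [0.207, 0.006, 0.978], [0.011, -1.0, 0.004]]
contact_force: [1.5, -0.0, -1.1]
finger_gap: 57.9
[ -27.   -7. -146.]
[ 159.   84. -285.]
```

```bash
python3 -m creep '[[0,-0.01,-0.006,-0.037,-0.004,0,0.011],[0,-0.02,-0.006,-0.075,-0.004,0,0.011],[0,-0.027,-0.006,-0.112,-0.004,0,0.011],[0,-0.02,-0.006,-0.146,-0.004,0,0.011],[0,0.01,-0.006,-0.17,-0.004,0,0.011],[0,0.04,-0.006,-0.195,-0.004,0,0.011],[0,0.07,-0.006,-0.22,-0.004,0,0.011],[0,0.1,-0.006,-0.245,-0.004,0,0.011],[0,0.13,-0.006,-0.265,-0.004,0,0.011],[0,0.159,0.0,-0.285,-0.004,0,0.011],[0,0.159,0.04,-0.285,-0.004,0,0.011],[0,0.159,0.07,-0.285,-0.004,0,0.011]]'
python3 - <<'E'
from h import *
s=r.sense(); c=vision.get_calibration('wrist'); im=vision.camera('wrist');o=im[:,:,::-1].copy()
for k in [(493.4,-331,22),(587,-336.5,22),(499,-237.2,22),(592.7,-242.8,22)]:
    p=proj(c,k); cv2.circle(o,(int(p[1]),int(p[0])),4,(0,255,0),-1)
cv2.imwrite('pics/w6.png',o); print(s['eef_pos'])
for P in [(587,-336.5,22)]:
  d=np.array(P)-s['eef_pos']; print((s['tcp_rot'].T@d).round(1))
E
```

```text
clock: 12.72
eef_pos: [590.1, -338.5, 122.0]
tcp_rot: [[0.978, 0.002, -0.207], [0.207, -0.001, 0.978], [0.002, -1.0, -0.002]]
contact_force: [-1.5, -0.9, -2.5]
finger_gap: 57.7
[ 590.05788353 -338.49549329  122.0170689 ]
[ -2.7 100.    2.7]
```

View pics/w6.png

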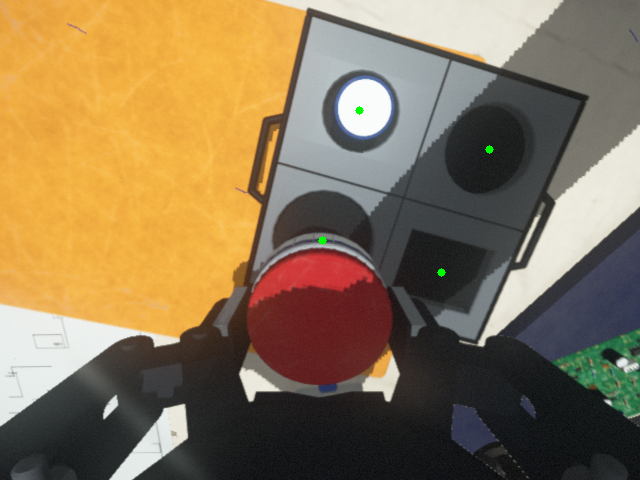

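The capacitor stands upright in its well at (362,107), and the tin is lined up over the large well at (322,240). I'll lower it to just above the floor.

```bash
python3 -m creep '[[0,-0.002,0.03,0.002,0,0,0],[0,-0.003,0.06,0.0027,0,0,0],[0,-0.003,0.08,0.0027,0,0,0],[0,-0.003,0.095,0.0027,0,0,0],[0,-0.003,0.099,0.0027,0,0,0],[0,-0.003,0.099,0.0027,0,0,0],[0,-0.003,0.099,0.0027,0,0,0]]'
```

```text
clock: 13.35
eef_pos: [582.4, -333.3, 21.2]
tcp_rot: [[0.978, -0.004, -0.207], [0.207, 0.004, 0.978], [-0.003, -1.0, 0.004]]
contact_force: [-5.1, 5.7, 27.2]
finger_gap: 58.0
```

```bash
python3 -m creep '[[0,0,-0.004,0,0,0,0],[0,0,-0.004,0,0,0,0],[0,0,-0.004,0,0,0,0]]'
python3 - <<'E'
from h import *
s=r.sense();print(s['eef_pos'],s['contact_force'],s['tcp_rot'][:,1]); c=vision.get_calibration('wrist'); im=vision.camera('wrist');o=im[:,:,::-1].copy()
for k in [(587,-336.5,22)]:
    p=proj(c,k); cv2.circle(o,(int(p[1]),int(p[0])),4,(0,255,0),-1)
cv2.imwrite('pics/w7.png',o)
E
```

```text
clock: 13.6
eef_pos: [582.4, -333.4, 25.8]
tcp_rot: [[0.978, -0.003, -0.207], [0.207, 0.003, 0.978], [-0.002, -1.0, 0.004]]
contact_force: [-0.0, 0.6, -1.9]
finger_gap: 57.7
[ 582.36167218 -333.37921618   25.77688851] [-0.02688228  0.60494744 -1.92589928] [-0.00301526  0.00340479 -0.99998966]
```

View pics/w7.png

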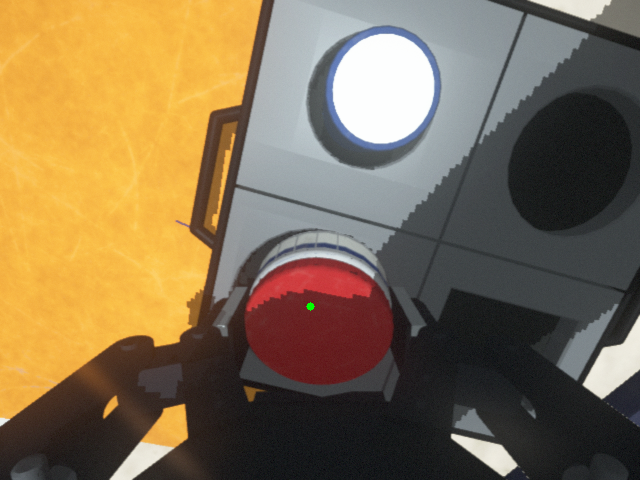

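It touched at 21 mm, on the rim or the floor. I'm 4 to 5 mm off the well centre, so I'll correct that and release a few mm up.

```bash
python3 -m creep '[[0,0.004,0,-0.004,0,0,0],[0,0.004,0.001,-0.004,0,0,0],[0,0.004,0.002,-0.004,0,0,0],[0,0.004,0.002,-0.004,0,0,0]]'
```

```text
clock: 13.98
eef_pos: [586.3, -336.0, 21.6]
tcp_rot: [[0.978, -0.006, -0.207], [0.207, 0.005, 0.978], [-0.005, -1.0, 0.006]]
contact_force: [-0.1, -0.3, -1.3]
finger_gap: 57.5
```

```bash
python3 -m creep '[[0.82,0,0,0,0,0,0],[0.82,0,0,0,0,0,0],[0.82,0,0,0,0,0,0],[0.82,0,0,0,0,0,0],[0.82,0,-0.03,0,0,0,0],[0.9,0,-0.07,0,0,0,0],[1,0,-0.11,0,0,0,0],[1,0,-0.15,0,0,0,0],[1,-0.02,-0.175,0.01,0,0,0],[1,-0.05,-0.178,0.03,0,0,0],[1,-0.08,-0.178,0.05,0,0,0],[1,-0.1,-0.178,0.07,0,0,0]]'
python3 - <<'E'
from h import *
s=r.sense(); c=vision.get_calibration('wrist'); im=vision.camera('wrist');o=im[:,:,::-1].copy()
cv2.imwrite('pics/w8.png',o); 
for P in [(370,-200,200),(370,100,200),(400,140,200)]:
  d=np.array(P)-s['eef_pos']; print((s['tcp_rot'].T@d).round())
E
```

```text
clock: 14.98
eef_pos: [473.2, -289.1, 201.7]
tcp_rot: [[0.978, -0.005, -0.206], [0.206, 0.004, 0.978], [-0.004, -1.0, 0.005]]
contact_force: [-1.6, -0.2, 0.1]
finger_gap: 85.4
[-83.   2. 108.]
[-21.   4. 402.]
[ 17.   4. 435.]
```

View pics/w8.png

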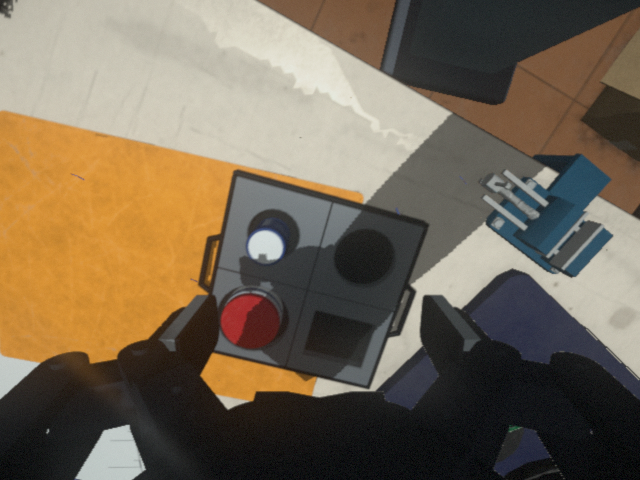

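The tin sits flat in the large well at (250,318), and the capacitor is fine at (268,243). Next is the flux jar.

```bash
python3 -m creep '[[0.85,-0.035,0,0.02,0,-0.02,0],[0.85,-0.065,0,0.045,0,-0.04,0],[0.85,-0.085,0,0.075,0,-0.06,0],[0.85,-0.08,0.002,0.11,0,-0.09,0],[0.85,-0.072,0.002,0.148,0,-0.09,0],[0.85,-0.064,0.002,0.186,0,-0.09,0],[0.85,-0.056,0.002,0.224,0,-0.09,0],[0.85,-0.048,0.002,0.262,0,-0.09,0],[0.85,-0.04,0.002,0.3,0,-0.09,0],[0.85,-0.032,0.002,0.338,0,-0.09,0],[0.85,-0.024,0.002,0.376,0,-0.09,0],[0.85,-0.01,0.002,0.41,0,-0.09,0]]'
python3 - <<'E'
from h import *
s=r.sense()
for P in [(450,180,200),(589,192,100)]:
  d=np.array(P)-s['eef_pos']; print((s['tcp_rot'].T@d).round())
R=s['tcp_rot']; t=R.T@np.array([0,0,-1]); print(np.cross([0,1,0],t))
E
```

```text
clock: 16.03
eef_pos: [373.7, 115.1, 203.8]
tcp_rot: [[0.956, -0.007, -0.294], [0.294, 0.007, 0.956], [-0.004, -1.0, 0.008]]
contact_force: [0.9, -0.0, -0.2]
finger_gap: 72.6
[92.  4. 40.]
[229. 103.   9.]
[-0.0084087   0.         -0.00424887]
```

```bash
python3 -m creep '[[0.85,0.03,0.003,0.013,-0.008,0,-0.004],[0.85,0.06,0.003,0.027,-0.008,0,-0.004],[0.85,0.092,0.003,0.038,-0.008,0,-0.004],[0.85,0.125,0.003,0.032,-0.008,0,-0.004],[0.85,0.16,0.003,0.025,-0.008,0,-0.004],[0.85,0.195,0.003,0.016,-0.008,0,-0.004],[0.85,0.229,0.02,0.009,-0.008,0,-0.004],[0.85,0.229,0.06,0.009,-0.008,0,-0.004],[0.85,0.229,0.095,0.009,-0.008,0,-0.004],[0.85,0.229,0.105,0.009,-0.008,0,-0.004],[0.85,0.229,0.105,0.009,-0.008,0,-0.004],[0.85,0.229,0.105,0.009,-0.008,0,-0.004]]'
python3 - <<'E'
from h import *
s=r.sense(); c=vision.get_calibration('wrist'); im=vision.camera('wrist');o=im[:,:,::-1].copy()
for k in [(589,192,38.4),(610.5,279.5,31.4)]:
    p=proj(c,k); cv2.circle(o,(int(p[1]),int(p[0])),4,(0,255,0),-1)
cv2.imwrite('pics/w9.png',o); print(s['eef_pos'],s['tcp_rot'].T@(np.array([589,192,10])-s['eef_pos']))
E
```

```text
clock: 17.03
eef_pos: [589.2, 191.9, 98.9]
tcp_rot: [[0.956, -0.0, -0.295], [0.295, 0.0, 0.956], [-0.0, -1.0, 0.0]]
contact_force: [1.1, 0.3, 0.9]
finger_gap: 72.2
[589.18510676 191.94975426  98.94958122] [-1.57158161e-01  8.89496240e+01  6.69183357e-02]
```

View pics/w9.png

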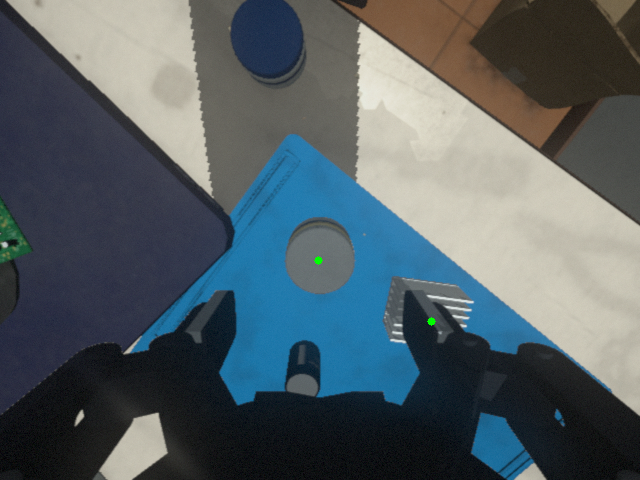

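```bash
python3 -m creep '[[0.85,0,0.03,0,0,0,0],[0.85,0,0.06,0,0,0,0],[0.85,0,0.078,0,0,0,0],[0.85,0,0.087,0,0,0,0],[0.85,0,0.087,0,0,0,0],[0.85,0,0.087,0,0,0,0],[0,0,0.087,0,0,0,0],[0,0,0.087,0,0,0,0],[0,0,0.087,0,0,0,0],[0,0,0.087,0,0,0,0],[0,0,0.087,0,0,0,0]]' 45
python3 -m creep '[[0,0,-0.02,0,0,0,0],[0,0,-0.05,0,0,0,0],[0,0,-0.08,0,0,0,0],[0,0,-0.11,0,0,0,0],[0,0,-0.11,0,0,0,0]]'
python3 - <<'E'
from h import *
s=r.sense(); im=vision.camera('wrist'); cv2.imwrite('pics/w10.png',im[:,:,::-1])
for P in [(400,150,200),(370,100,200),(370,-100,200)]:
  d=np.array(P)-s['eef_pos']; print((s['tcp_rot'].T@d).round())
E
```

```text
clock: 18.0
eef_pos: [591.6, 192.9, 15.7]
tcp_rot: [[0.956, 0.006, -0.295], [0.295, 0.002, 0.956], [0.006, -1.0, 0.001]]
contact_force: [-0.2, 1.0, 5.8]
finger_gap: 44.1
clock: 18.42
eef_pos: [594.1, 193.6, 133.6]
tcp_rot: [[0.955, 0.016, -0.295], [0.295, 0.006, 0.956], [0.017, -1.0, 0.001]]
contact_force: [1.4, -0.3, -0.1]
finger_gap: 44.1
[-197.  -70.   16.]
[-241.  -71.  -23.]
[-299.  -72. -215.]
```

View pics/w10.png

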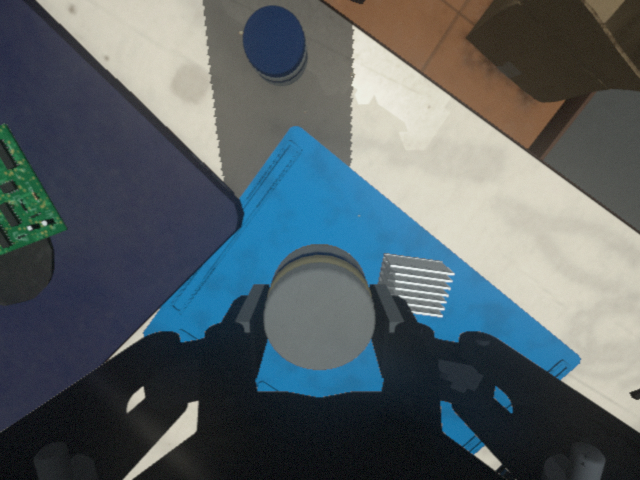

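The jar is held level (gap 44.1 mm), and the slim capacitor and grease pot weren't touched. Carrying it across.

```bash
python3 -m creep '[[0,-0.01,-0.03,0.001,-0.001,0,0.017],[0,-0.04,-0.055,0.003,-0.001,0,0.017],[0,-0.078,-0.07,0.006,-0.001,0,0.017],[0,-0.116,-0.07,0.01,-0.001,0,0.017],[0,-0.154,-0.07,0.013,-0.001,0,0.017],[0,-0.19,-0.07,0.014,-0.001,0,0.017],[0,-0.22,-0.07,0.0,-0.001,0,0.017],[0,-0.241,-0.07,-0.025,-0.001,0,0.017],[0,-0.252,-0.07,-0.061,-0.001,0,0.017],[0,-0.263,-0.07,-0.097,-0.001,0,0.017],[0,-0.274,-0.07,-0.133,-0.001,0,0.017],[0,-0.285,-0.07,-0.169,-0.001,0,0.017]]'
python3 - <<'E'
from h import *
s=r.sense()
for P in [(375,-170,195),(499,-237.2,195)]:
  d=np.array(P)-s['eef_pos']; print((s['tcp_rot'].T@d).round())
R=s['tcp_rot']; t=R.T@np.array([0,0,-1]); print(np.cross([0,1,0],t))
E
```

```text
clock: 19.47
eef_pos: [369.0, -53.8, 196.1]
tcp_rot: [[0.955, -0.002, -0.296], [0.296, -0.001, 0.955], [-0.002, -1.0, -0.0]]
contact_force: [1.1, -0.6, -1.0]
finger_gap: 44.7
[ -29.    1. -113.]
[  70.    1. -214.]
[ 0.00031551  0.         -0.0021063 ]
```

```bash
python3 -m creep '[[0,-0.01,0,-0.037,0,0,0],[0,-0.02,0,-0.075,0,0,0],[0,-0.025,0,-0.105,0,0,0],[0,0.0,0,-0.13,0,0,0],[0,0.025,0,-0.16,0,0,0],[0,0.05,0,-0.19,0,0,0],[0,0.07,0,-0.214,0,0,0],[0,0.07,0.03,-0.214,0,0,0],[0,0.07,0.06,-0.214,0,0,0],[0,0.07,0.09,-0.214,0,0,0],[0,0.07,0.1,-0.214,0,0,0],[0,0.07,0.1,-0.214,0,0,0]]'
python3 - <<'E'
from h import *
s=r.sense(); c=vision.get_calibration('wrist'); im=vision.camera('wrist');o=im[:,:,::-1].copy()
for k in [(493.4,-331,22),(587,-336.5,22),(499,-237.2,22),(592.7,-242.8,22)]:
    p=proj(c,k); cv2.circle(o,(int(p[1]),int(p[0])),4,(0,255,0),-1)
cv2.imwrite('pics/w11.png',o)
for P in [(499,-237.2,27)]:
  d=np.array(P)-s['eef_pos']; print((s['tcp_rot'].T@d).round(1))
E
```

```text
clock: 20.47
eef_pos: [496.6, -236.6, 92.6]
tcp_rot: [[0.955, -0.008, -0.295], [0.295, 0.002, 0.955], [-0.007, -1.0, 0.004]]
contact_force: [-1.1, -0.6, -0.4]
finger_gap: 44.0
[ 2.6 65.5 -1.5]
```

View pics/w11.png

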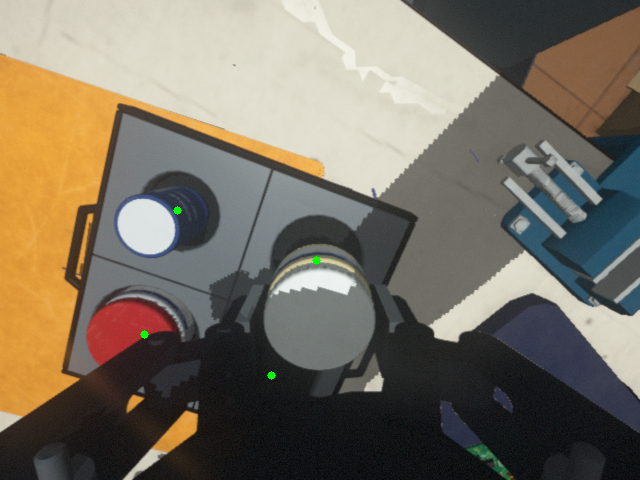

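```bash
python3 -m creep '[[0,0.0026,0.02,-0.0015,-0.004,0,-0.007],[0,0.0026,0.04,-0.0015,-0.004,0,-0.007],[0,0.0026,0.048,-0.0015,-0.004,0,-0.007],[0,0.0026,0.048,-0.0015,-0.004,0,-0.007],[0,0.0026,0.048,-0.0015,-0.004,0,-0.007]]'
```

```text
clock: 20.93
eef_pos: [501.1, -238.1, 48.5]
tcp_rot: [[0.955, 0.004, -0.296], [0.296, -0.002, 0.955], [0.004, -1.0, -0.003]]
contact_force: [-1.1, 0.4, -0.2]
finger_gap: 43.7
```

```bash
python3 -m creep '[[0,-0.0017,0.008,0.0015,0,0,0],[0,-0.0017,0.016,0.0015,0,0,0],[0,-0.0017,0.022,0.0015,0,0,0],[0,-0.0017,0.022,0.0015,0,0,0],[0,-0.0017,0.022,0.0015,0,0,0]]'
```

```text
clock: 21.35
eef_pos: [498.8, -237.0, 26.0]
tcp_rot: [[0.955, 0.003, -0.296], [0.296, -0.001, 0.955], [0.003, -1.0, -0.002]]
contact_force: [-0.9, 0.2, -1.4]
finger_gap: 43.9
```

```bash
python3 -m creep '[[0.68,0,0,0,0,0,0],[0.68,0,0,0,0,0,0],[0.68,0,0,0,0,0,0],[0.68,0,0,0,0,0,0],[0.68,0,-0.03,0,0,0,0],[0.68,0,-0.07,0,0,0,0],[1,0,-0.11,0,0,0,0],[1,0,-0.15,0,0,0,0],[1,-0.02,-0.173,0.01,0,0.03,0],[1,-0.05,-0.173,0.03,0,0.06,0],[1,-0.08,-0.173,0.05,0,0.09,0],[1,-0.1,-0.173,0.07,0,0.12,0]]'
python3 - <<'E'
from h import *
s=r.sense(); im=vision.camera('wrist'); cv2.imwrite('pics/w12.png',im[:,:,::-1])
for P in [(370,-120,200),(370,80,200),(400,150,200)]:
  d=np.array(P)-s['eef_pos']; print((s['tcp_rot'].T@d).round())
E
```

```text
clock: 22.35
eef_pos: [380.1, -199.3, 199.2]
tcp_rot: [[0.984, 0.004, -0.177], [0.177, -0.002, 0.984], [0.004, -1.0, -0.003]]
contact_force: [0.6, 0.1, 1.0]
finger_gap: 85.3
[ 4. -1. 80.]
[ 39.  -1. 277.]
[ 81.  -2. 340.]
```

View pics/w12.png

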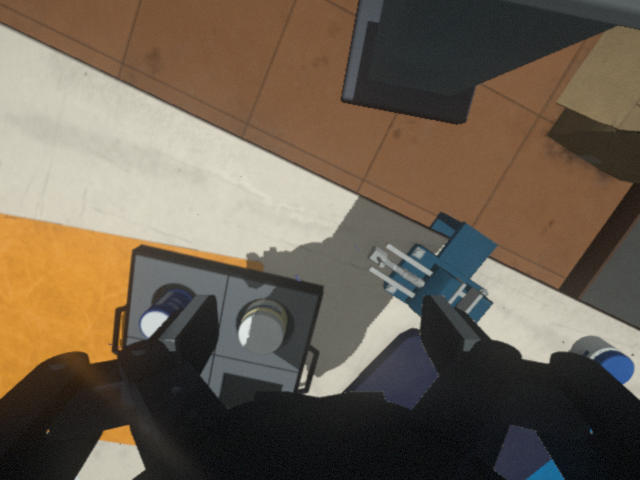

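The flux jar stands in its well at (263,325). Next is the heat sink.

```bash
python3 -m creep '[[1,0,0,0.035,0,0.01,0],[1,0.004,0,0.072,0,0.02,0],[1,0.01,0,0.109,0,0.03,0],[1,0.017,0,0.146,0,0.03,0],[1,0.024,0,0.183,0,0.03,0],[1,0.03,0,0.22,0,0.03,0],[1,0.036,0,0.257,0,0.03,0],[1,0.045,0,0.292,0,0.03,0],[1,0.065,0,0.32,0,0.03,0],[1,0.09,0,0.348,0,0.03,0],[1,0.115,0,0.376,0,0.03,0],[1,0.14,0,0.4,0,0.03,0]]'
python3 - <<'E'
from h import *
s=r.sense()
for P in [(610.5,279.5,200),(610.5,279.5,100)]:
  d=np.array(P)-s['eef_pos']; print((s['tcp_rot'].T@d).round())
E
```

```text
clock: 23.4
eef_pos: [444.4, 224.1, 199.4]
tcp_rot: [[0.989, 0.002, -0.148], [0.148, 0.0, 0.989], [0.002, -1.0, -0.0]]
contact_force: [0.8, -1.0, 1.4]
finger_gap: 85.4
[173.  -0.  30.]
[172. 100.  30.]
```

```bash
python3 -m creep '[[1,0.035,0,0.006,0,0,0],[1,0.07,0,0.012,0,0,0],[1,0.105,0.01,0.018,0,0,0],[1,0.14,0.03,0.024,0,0,0],[1,0.172,0.06,0.03,0,0,0],[1,0.172,0.09,0.03,0,0,0],[1,0.172,0.105,0.03,0,0,0],[1,0.172,0.105,0.03,0,0,0],[1,0.172,0.105,0.03,0,0,0]]'
python3 - <<'E'
from h import *
s=r.sense(); c=vision.get_calibration('wrist'); im=vision.camera('wrist');o=im[:,:,::-1].copy()
for k in [(610.5,279.5,31.4)]:
    p=proj(c,k); cv2.circle(o,(int(p[1]),int(p[0])),3,(0,255,0),-1)
u=.149;v=.989
for a,b in [(19,25),(19,-25),(-19,25),(-19,-25)]:
    p=proj(c,(610.5+a*v-b*u,279.5+a*u+b*v,31.4)); cv2.circle(o,(int(p[1]),int(p[0])),2,(0,0,255),-1)
cv2.imwrite('pics/w13.png',o); print(s['tcp_rot'].T@(np.array([610.5,279.5,9])-s['eef_pos']))
E
```

```text
clock: 24.15
eef_pos: [609.8, 278.9, 94.0]
tcp_rot: [[0.989, 0.0, -0.148], [0.148, -0.001, 0.989], [-0.0, -1.0, -0.001]]
contact_force: [-0.5, 0.1, -0.7]
finger_gap: 85.0
[ 0.80218383 84.95512407  0.51383281]
```

View pics/w13.png

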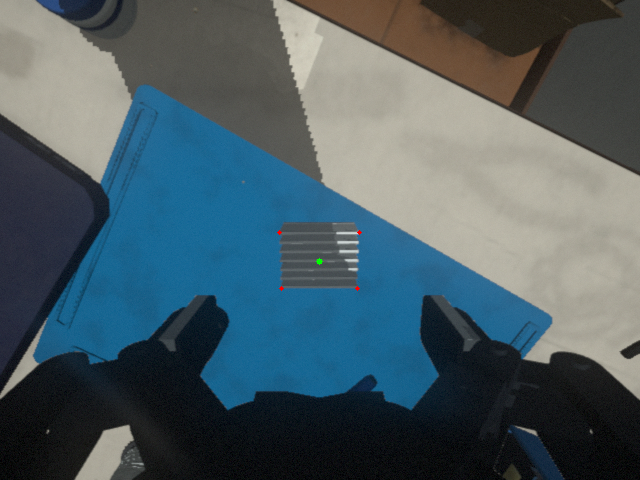

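The predicted corners match the heat sink at (281–359, 232–289). Going down and gripping.

```bash
python3 -m creep '[[1,0.001,0.03,0.0005,0,0,0],[1,0.001,0.06,0.0005,0,0,0],[1,0.001,0.076,0.0005,0,0,0],[1,0.001,0.084,0.0005,0,0,0],[1,0.001,0.084,0.0005,0,0,0],[1,0.001,0.084,0.0005,0,0,0],[0,0.001,0.084,0.0005,0,0,0],[0,0.001,0.084,0.0005,0,0,0],[0,0.001,0.084,0.0005,0,0,0],[0,0.001,0.084,0.0005,0,0,0],[0,0.001,0.084,0.0005,0,0,0]]' 45
python3 -m creep '[[0,0,-0.02,0,0,0,0],[0,0,-0.05,0,0,0,0],[0,0,-0.08,0,0,0,0],[0,0,-0.11,0,0,0,0],[0,0,-0.11,0,0,0,0]]'
python3 - <<'E'
from h import *
s=r.sense(); im=vision.camera('wrist'); cv2.imwrite('pics/w14.png',im[:,:,::-1])
for P in [(400,180,200),(370,80,200),(370,-100,200)]:
  d=np.array(P)-s['eef_pos']; print((s['tcp_rot'].T@d).round())
E
```

```text
clock: 25.12
eef_pos: [612.7, 280.4, 13.6]
tcp_rot: [[0.989, 0.006, -0.148], [0.148, 0.002, 0.989], [0.006, -1.0, 0.001]]
contact_force: [-0.4, -0.5, 6.0]
finger_gap: 49.1
clock: 25.53
eef_pos: [614.8, 281.5, 131.3]
tcp_rot: [[0.989, 0.015, -0.148], [0.148, 0.006, 0.989], [0.016, -1.0, 0.004]]
contact_force: [-0.3, 0.8, 1.1]
finger_gap: 49.1
[-226.  -73.  -68.]
[-271.  -74. -163.]
[-297.  -75. -341.]
```

View pics/w14.png

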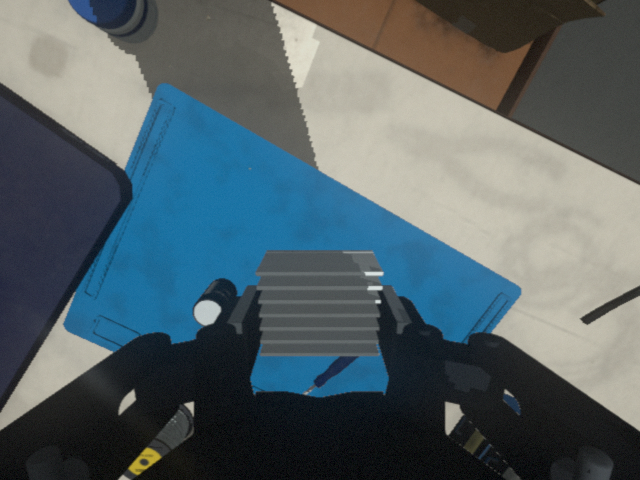

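```bash
python3 -m creep '[[0,-0.01,-0.03,-0.003,-0.004,0,0.016],[0,-0.04,-0.055,-0.012,-0.004,0,0.016],[0,-0.076,-0.072,-0.023,-0.004,0,0.016],[0,-0.112,-0.072,-0.034,-0.004,0,0.016],[0,-0.148,-0.072,-0.045,-0.004,0,0.016],[0,-0.184,-0.072,-0.056,-0.004,0,0.016],[0,-0.218,-0.072,-0.068,-0.004,0,0.016],[0,-0.24,-0.072,-0.095,-0.004,0,0.016],[0,-0.258,-0.072,-0.13,-0.004,0,0.016],[0,-0.271,-0.072,-0.163,-0.004,0,0.016],[0,-0.277,-0.072,-0.2,-0.004,0,0.016],[0,-0.283,-0.072,-0.238,-0.004,0,0.016]]'
python3 - <<'E'
from h import *
s=r.sense()
for P in [(370,-180,200),(592.7,-242.8,200)]:
  d=np.array(P)-s['eef_pos']; print((s['tcp_rot'].T@d).round())
E
```

```text
clock: 26.58
eef_pos: [367.1, 2.5, 195.2]
tcp_rot: [[0.989, -0.003, -0.149], [0.149, -0.002, 0.989], [-0.003, -1.0, -0.001]]
contact_force: [1.8, -0.3, -0.3]
finger_gap: 48.8
[ -24.   -4. -181.]
[ 186.   -5. -276.]
```

```bash
python3 -m creep '[[0,-0.005,-0.004,-0.037,0,0.03,0],[0,-0.01,-0.004,-0.074,0,0.06,0],[0,-0.016,-0.004,-0.111,0,0.09,0],[0,-0.022,-0.004,-0.148,0,0.12,0],[0,-0.027,-0.004,-0.185,0,0.15,0],[0,-0.025,-0.004,-0.215,0,0.18,0],[0,0.005,-0.004,-0.235,0,0.211,0],[0,0.042,-0.004,-0.245,0,0.211,0],[0,0.079,-0.004,-0.252,0,0.211,0],[0,0.116,-0.004,-0.26,0,0.211,0],[0,0.153,-0.004,-0.268,0,0.211,0],[0,0.186,-0.004,-0.276,0,0.211,0]]'
python3 - <<'E'
from h import *
s=r.sense()
for P in [(592.7,-242.8,100)]:
  d=np.array(P)-s['eef_pos']; print((s['tcp_rot'].T@d).round(1))
R=s['tcp_rot']; t=R.T@np.array([0,0,-1]); print(np.cross([0,1,0],t))
E
```

```text
clock: 27.58
eef_pos: [594.0, -242.4, 197.2]
tcp_rot: [[0.998, -0.005, 0.061], [-0.061, -0.001, 0.998], [-0.004, -1.0, -0.001]]
contact_force: [-0.9, -0.5, 0.4]
finger_gap: 49.2
[-0.8 97.2 -0.4]
[ 0.00098804  0.         -0.00447734]
```

```bash
python3 -m creep '[[0,-0.001,0.03,0,0.001,0,-0.004],[0,-0.001,0.06,0,0.001,0,-0.004],[0,-0.001,0.09,0,0.001,0,-0.004],[0,-0.001,0.115,0,0.001,0,-0.004],[0,-0.001,0.12,0,0.001,0,-0.004],[0,-0.001,0.12,0,0.001,0,-0.004]]'
python3 - <<'E'
from h import *
s=r.sense(); c=vision.get_calibration('wrist'); im=vision.camera('wrist');o=im[:,:,::-1].copy()
for k in [(493.4,-331,22),(587,-336.5,22),(499,-237.2,22),(592.7,-242.8,22)]:
    p=proj(c,k); cv2.circle(o,(int(p[1]),int(p[0])),4,(0,255,0),-1)
cv2.imwrite('pics/w15.png',o)
for P in [(592.7,-242.8,25)]:
  d=np.array(P)-s['eef_pos']; print((s['tcp_rot'].T@d).round(1))
E
```

```text
clock: 28.08
eef_pos: [590.5, -241.6, 74.1]
tcp_rot: [[0.998, -0.006, 0.061], [-0.061, 0.002, 0.998], [-0.006, -1.0, 0.002]]
contact_force: [0.3, -0.2, -0.6]
finger_gap: 49.0
[ 2.6 49.1 -1.2]
```

View pics/w15.png

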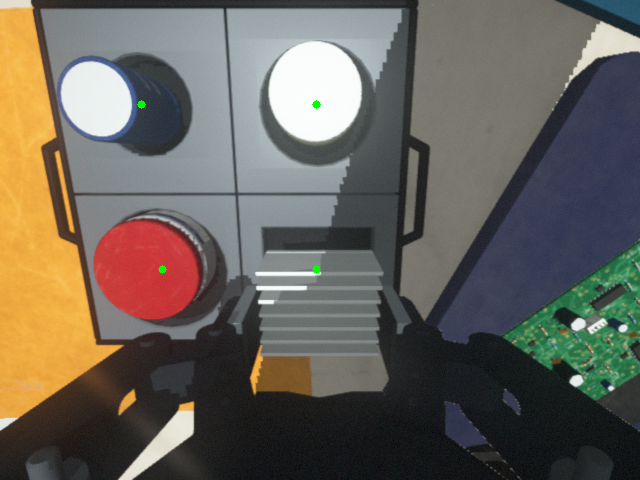

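The heat sink is square with its rectangular well at (318,268), and the other three stand upright. Lowering in two steps.

```bash
python3 -m creep '[[0,0.0026,0.015,-0.001,0.002,0,-0.006],[0,0.0026,0.028,-0.001,0.002,0,-0.006],[0,0.0026,0.033,-0.001,0.002,0,-0.006],[0,0.0026,0.033,-0.001,0.002,0,-0.006],[0,0.0026,0.033,-0.001,0.002,0,-0.006]]'
```

```text
clock: 28.55
eef_pos: [594.8, -243.6, 45.1]
tcp_rot: [[0.998, 0.005, 0.061], [-0.061, 0.002, 0.998], [0.005, -1.0, 0.002]]
contact_force: [0.2, 0.4, 0.5]
finger_gap: 48.8
```

```bash
python3 -m creep '[[0,-0.002,0.007,0.001,0,0,0.002],[0,-0.002,0.014,0.001,0,0,0.002],[0,-0.002,0.02,0.001,0,0,0.002],[0,-0.002,0.02,0.001,0,0,0.002],[0,-0.002,0.02,0.001,0,0,0.002]]'
```

```text
clock: 28.97
eef_pos: [592.5, -242.2, 24.4]
tcp_rot: [[0.998, 0.002, 0.061], [-0.061, 0.002, 0.998], [0.002, -1.0, 0.003]]
contact_force: [-0.0, 0.6, -0.2]
finger_gap: 49.1
```

```bash
python3 -m creep '[[0.72,0,0,0,0,0,0],[0.72,0,0,0,0,0,0],[0.72,0,0,0,0,0,0],[0.72,0,0,0,0,0,0],[0.72,0,-0.03,0,0,0,0],[0.72,0,-0.07,0,0,0,0],[0.72,0,-0.11,0,0,0,0],[0.72,0,-0.15,0,0,0,0],[0.72,-0.03,-0.175,0,0,0,0],[0.72,-0.06,-0.175,0,0,0,0],[0.72,-0.09,-0.175,0,0,0,0],[0.72,-0.12,-0.175,0.01,0,0,0]]'
python3 - <<'E'
from h import *
im=vision.camera('wrist'); cv2.imwrite('pics/w16.png',im[:,:,::-1])
im=vision.camera('top'); cv2.imwrite('pics/t3.png',im[:,:,::-1])
im=vision.camera('scene'); cv2.imwrite('pics/s3.png',cv2.resize(im[170:340,190:490,::-1],None,fx=2.6,fy=2.6))
E
```

```text
clock: 29.97
eef_pos: [472.2, -226.2, 199.9]
tcp_rot: [[0.998, 0.004, 0.062], [-0.062, 0.001, 0.998], [0.003, -1.0, 0.001]]
contact_force: [-0.5, -0.0, 0.2]
finger_gap: 61.7
```

View pics/w16.png

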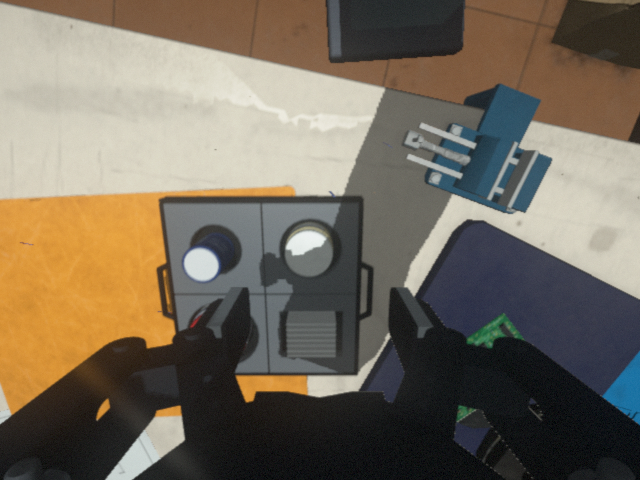

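View pics/t3.png

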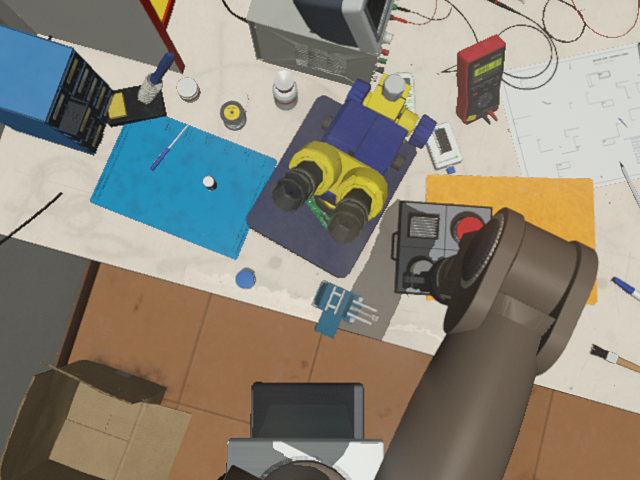

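View pics/s3.png

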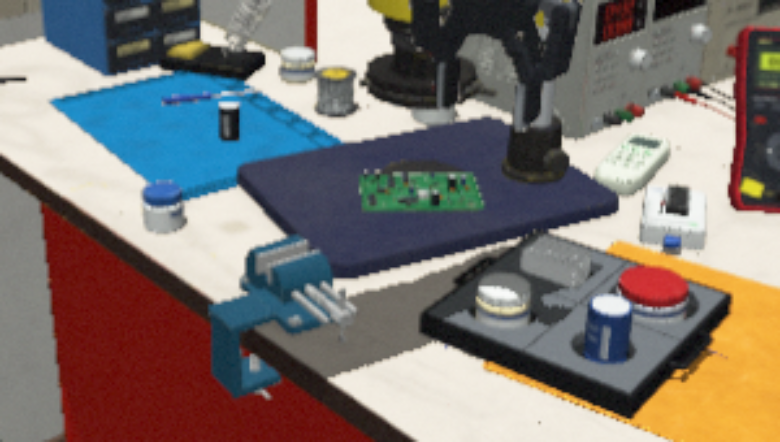

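Everything looks seated, and the slim capacitor (209,182) and grease pot (245,278) haven't moved. I'll move the arm clear for an unobstructed final look.

```bash
python3 -m creep '[[0.72,-0.03,0,0.01,0,0,0],[0.72,-0.06,0,0.03,0,0,0],[0.72,-0.09,0,0.06,0,0,0],[0.72,-0.105,0,0.095,0,0,0],[0.72,-0.105,0,0.13,0,0,0],[0.72,-0.105,0,0.165,0,0,0],[0.72,-0.105,0,0.2,0,0,0],[0.72,-0.105,0,0.235,0,0,0],[0.72,-0.105,0,0.27,0,0,0],[0.72,-0.105,0,0.29,0,0,0],[0.72,-0.105,0,0.29,0,0,0]]'
python3 - <<'E'
from h import *
im=vision.camera('top'); o=im[:,:,::-1].copy(); c=vision.get_calibration('top')
for n,P,rad in [('cap',(493.4,-331,60),17.5),('tin',(587,-336.5,42),30),('flux',(499,-237.2,46),23),('hs',(592.7,-242.8,39),2)]:
    p=proj(c,P); print(n,p.round(1))
z=cv2.resize(o[170:330,370:520],None,fx=3.7,fy=3.7,interpolation=2)
for n,P,rad in [('cap',(493.4,-331,60),17.5),('tin',(587,-336.5,42),30),('flux',(499,-237.2,46),23),('hs',(592.7,-242.8,39),2)]:
    pts=[proj(c,(P[0]+rad*np.cos(t),P[1]+rad*np.sin(t),P[2])) for t in np.linspace(0,6.28,40)]
    for p in pts: cv2.circle(z,(int((p[1]-370+.5)*3.7),int((p[0]-170+.5)*3.7)),1,(0,255,0),-1)
cv2.imwrite('pics/t4.png',z)
E
```

```text
clock: 31.03
eef_pos: [385.7, 74.5, 200.8]
tcp_rot: [[0.998, 0.004, 0.056], [-0.056, 0.003, 0.998], [0.004, -1.0, 0.004]]
contact_force: [-0.1, -0.2, 0.3]
finger_gap: 61.5
cap [272.3 470.6]
tin [227.4 470. ]
flux [269.3 422.9]
hs [224.3 424.5]
```

View pics/t4.png

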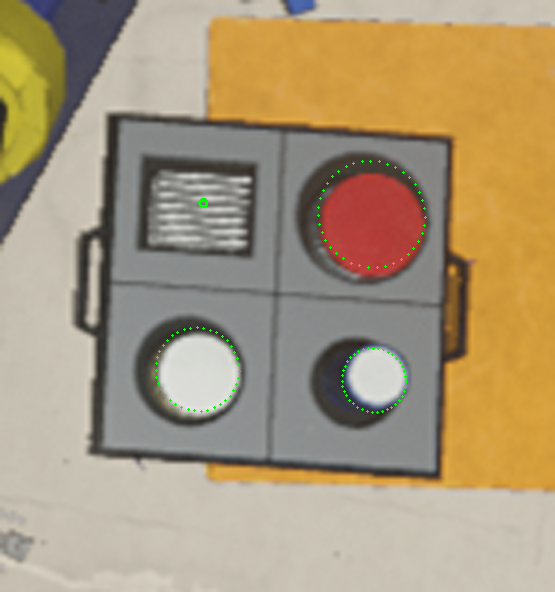

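All four tops match the upright, seated predictions. The tin is a few mm off centre but inside its well.

```bash
python3 -c "
from plant import r
print(r.hand_in(), r.sense()['clock'])"
```

```text
the job is handed in; nothing more can be done
the job is handed in; nothing more can be done
```

The call-out kit is packed and handed in, at about 31 s on the robot's clock. The thick capacitor, screw tin, flux jar and heat sink each went into the well sized for it, in that order, and the gripper let go of all of them.

- **Seating:** in the final top view, all four look upright and fully seated against the tops I predicted. The tin sits about 4 to 5 mm off the centre of its well, within the roughly 8 mm of clearance.
- **Left alone:** the slim capacitor and grease pot are at the same pixels as at the start. The arm was clear and touching nothing.
- **One contact:** on the first try at lowering the tin, it or the fingertips met the caddy with about 27 N, under the 40 N limit. I lifted a few mm, corrected the position by about 5 mm and released it there with no contact.

No other check disagreed.

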